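# Spacer rings onto a cell-feed spindle

### The arm

A 6-joint arm with a two-finger parallel gripper is mounted at the origin on the work surface. World frame = base frame: x ahead of the robot, y to its left, z up, the work surface at z = 0. Lengths are in m, angles in rad, forces in N, time in s.
With the tool pointing down it reaches from about 0.325 to 0.9 m from the base axis. Payload 6.1 kg.
Tool frame: the origin (TCP) lies midway between the tips of the shut fingers; the grasp point (between the pads) lies 19 mm behind it; x points along the fingers, y is the direction in which the jaws open and shut, and the axes are right-handed (so a half turn about x gives the same grasp; the last joint's range is limited). The gripper opens to 85 mm and grips with 20 to 120 N. Pads are 22 mm wide; open, the fingers measure 114 mm over their backs; the gripper's body (76 mm by 85 mm) begins 54 mm behind the grasp point. The pads swing forward as they close: fully open they stand 13 mm farther back than shut.
Start: joints at [1.119, 0.22, 1.526, -0, 1.395, -0.126], TCP at [0.2, 0.592, 0.231] pointing down, gripper open.
Joint ranges: [-2.98, 2.98], [-0.91, 2.08], [0.09, 2.57], [-1.24, 4.39], [0.2, 2.65], [-2.68, 2.68]. Speed limits (rad/s): [2.57, 2.57, 3.01, 3.14, 3.14, 3.14].

### API

Orientations are given as [roll, pitch, yaw] about the fixed x, y, z axes, in that order (R = Rz(yaw) Ry(pitch) Rx(roll)).
In Python, from plant import movep, move_l, set_joints, gripper_to, hold, inverse_kinematics, observe, get_image, get_calibration, Unreachable, job_done gives the robot as it stands. Calls block until the motion is done:
- movep(position, orientation): joint-space move of the TCP to a pose.
- move_l(position, feed=0.15, rotation=None, max_force=None): straight line of the TCP; rotation=None keeps the orientation; feed is the mean speed in m/s. With max_force (N) it stops when the force on the tool has changed by that much, and returns True; else False.
- set_joints(angles): joint-space move.
- gripper_to(opening, f_grip=None): finger opening in m; f_grip is the grip in N (None keeps the last); returns when the fingers have stopped.
- hold(seconds).
- inverse_kinematics(position, orientation): joint angles nearest the present ones, or None.
- observe(): the state.
- get_image(name): name is "scene" or "top" or "wrist"; returns (picture, depth): 480x640x3 uint8, red, green, blue; 480x640 float32, m along the optical axis (not along the pixel's ray), 0 where there is no reading.
- get_calibration(name): a dict with "intrinsics" (3x3 intrinsics, pixels), "world_from_camera" (4x4, takes a point from camera to world coordinates). Camera axes: x right, y down, z forward; pixel columns grow to the right and rows downward; lengths in m; the calibration is good to about 2 mm. A picture is of the moment at which its call begins: read the wrist's pose just before it. get_calibration takes no time and is no camera call; for the wrist camera it gives the pose at the moment of the call.
A pose or a line that the arm cannot do raises Unreachable and nothing moves.
- job_done(): hands the job in, once; it reports no verdict.
The state is a dict: "time_s": time; "q": joint angles; "joint_velocities": joint speeds; "joint_torque": joint torques, N m; "eef_pos": TCP position; "tcp_rot": TCP orientation; "ft_force": force on the tool from outside, world axes, zero at the start; "torque": the same for the moment, N m; "opening": finger opening in m.
Only numpy, scipy, OpenCV 4.12 (cv2) and the standard library are available. Lean on these libraries where they do the work, as an engineer would, in place of code of your own. Each camera call takes 0.05 s, during which the arm holds its last target.

### The job

Set up the feed spindle: thread the three aluminium spacer rings onto the upright spindle, the largest first, the medium one next and the smallest on top, pushing each one down past the drag of the spring leaves by feel and pressing it home solidly with a steady push of about 25 N for half a second before fetching the next. Never bear on the collar below with more than 40 N. Leave the cells, tools and everything else on the bench as they are.

Things in the scene. Friction and masses are not known exactly. Their poses are not given: they have to be found in the camera images.
- spindle: fixed grey base plate 110 x 150 x 18 mm (x, y) with an upright steel spindle, 22 mm diameter, at its centre; origin at the centre of the plate's underside on the bench, z along the spindle. Below the collar a 38 mm wide pedestal reaches 36 mm above the bench
- spindle_top (a point): centre of the spindle's top end, 106 mm above the bench, z up; the top 12 mm is a cone narrowing to 10 mm diameter. Three 5 mm spring leaves run up its sides, rounded in at the top, bulging to 14.5 mm from the axis at 92 mm above the bench; they yield and drag on a ring's bore with up to 12 N, so a ring does not fall home by itself
- collar: dark steel collar, 34 mm diameter, 12 mm thick, around the spindle; its top face is the rings' seat. Origin on the axis in the top face, z up. Locked at an adjusted height: the face is 54 to 64 mm above the bench. It is rigid, and the reading is not exact enough to seat by: feel for it. It must feel over 10 N of every press home, never over 40 N (meeting it faster than 8 mm/s may exceed that)
- spacer_large_center (a point): plain aluminium ring lying flat; bore 25 mm, outer diameter 64 mm, 14 mm thick, 103 g nominal. Point at the centre of the bore at half thickness; z along the bore
- spacer_medium_center (a point): plain aluminium ring lying flat; bore 25 mm, outer diameter 54 mm, 12 mm thick, 58 g nominal. Point at the centre of the bore at half thickness; z along the bore
- spacer_small_center (a point): plain aluminium ring lying flat; bore 25 mm, outer diameter 44 mm, 10 mm thick, 28 g nominal. Point at the centre of the bore at half thickness; z along the bore
- spacer_large: the large ring; origin at the centre of its underside
- spacer_medium: the medium ring; origin at the centre of its underside
- spacer_small: the small ring; origin at the centre of its underside
- cell_a: bystander: bright steel battery cell standing on end, 21 mm diameter, 70 mm tall; origin at the centre of its underside
- cell_b: bystander: bright steel battery cell standing on end, 21 mm diameter, 70 mm tall; origin at the centre of its underside
- cell_c: bystander: bright steel battery cell standing on end, 21 mm diameter, 70 mm tall; origin at the centre of its underside
- screwdriver: bystander: screwdriver lying on the bench, along its x
- caliper: bystander: caliper lying flat, 200 mm long along its x, 12 mm high
- grease_jar: bystander: white jar, 56 mm diameter, 50 mm tall; origin at the centre of its underside
- feeler: bystander: closed feeler-gauge case, 90 x 22 x 12 mm, lying flat
Things that resemble listed ones, but are neither listed nor needed, are in the scene too. What is shaped like the spacer_large but orange or pink is not meant.

How it is judged:
By the outcome, as a careful person would: the job done as asked, in the order asked, and still so for the second after the job is handed in, with the robot touching nothing.
It also fails if it takes over 72 s, if anything falls off the work surface, if the arm or the gripper's body presses on something with over 40 N, if the wrist force passes 120 N, or if a joint passes its speed limit or range.

## Working session

There is one attempt and no reset: what is moved stays moved. The work goes in short steps, each a Python script; the robot and the scene stay as the last script left them, time stands still between calls to the robot, and variables do not carry over. Pictures are saved under pics/ and viewed, and the job is handed in when it is done.

```bash
ls; mkdir -p pics; python3 - <<'E'
from plant import *
import cv2,numpy as np
for n in("scene","top"):
    p,d=get_image(n); cv2.imwrite(f"pics/{n}1.png",p[:,:,::-1]); np.save(f"pics/{n}1.npy",d)
    c=get_calibration(n); print(n,c); np.savez(f"pics/{n}1cal.npz",**c)
s=observe();print(s)
E
```

```text
pics
scene {'intrinsics': array([[497.64360326,   0.        , 318.96535613],
       [  0.        , 497.64360326, 235.52561942],
       [  0.        ,   0.        ,   1.        ]]), 'world_from_camera': array([[ 0.6051317 ,  0.45941902, -0.65019212,  1.16081043],
       [ 0.79610083, -0.35560631,  0.48966072, -0.41889157],
       [-0.00625297, -0.81392771, -0.58093251,  0.62922482],
       [ 0.        ,  0.        ,  0.        ,  1.        ]])}
top {'intrinsics': array([[501.25384583,   0.        , 314.55672406],
       [  0.        , 501.25384583, 242.7284958 ],
       [  0.        ,   0.        ,   1.        ]]), 'world_from_camera': array([[ 0.02490474, -0.99654507,  0.0792318 ,  0.47346681],
       [-0.99932931, -0.02268912,  0.02874239,  0.01460945],
       [-0.02684539, -0.07989448, -0.99644177,  1.33026627],
       [ 0.        ,  0.        ,  0.        ,  1.        ]])}
{'time_s': 0.1, 'q': array([ 1.11889623e+00,  2.21143103e-01,  1.52750940e+00, -2.12523172e-05,
        1.39468661e+00, -1.26118541e-01]), 'joint_velocities': array([-0.00091148, -0.00219571, -0.00248541, -0.00129138, -0.00061595,
       -0.0015258 ]), 'joint_torque': array([-8.96425291e-06, -4.98238814e+01, -3.90545905e+01, -2.59041408e-04,
        5.65013397e-03,  3.15283351e-06]), 'eef_pos': array([0.19981194, 0.59162358, 0.23030449]), 'tcp_rot': array([-1.68493858,  1.56904974, -2.01071639]), 'ft_force': array([-0.04118968,  0.2752363 ,  0.07020077]), 'torque': array([0.01510652, 0.02921305, 0.01962638]), 'opening': 0.08545230876943394}
```

View pics/top1.png

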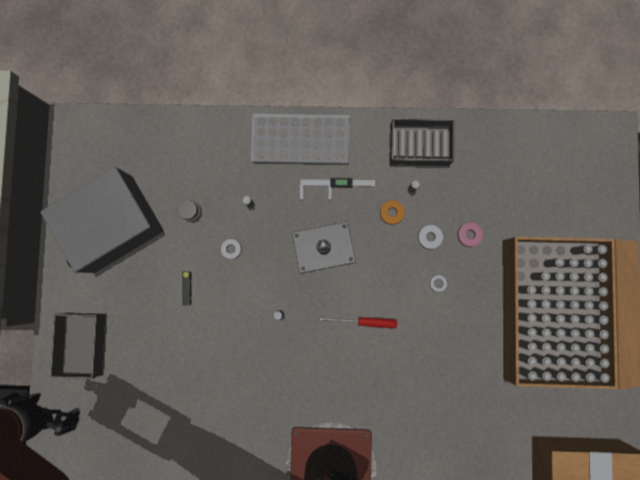

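View pics/scene1.png

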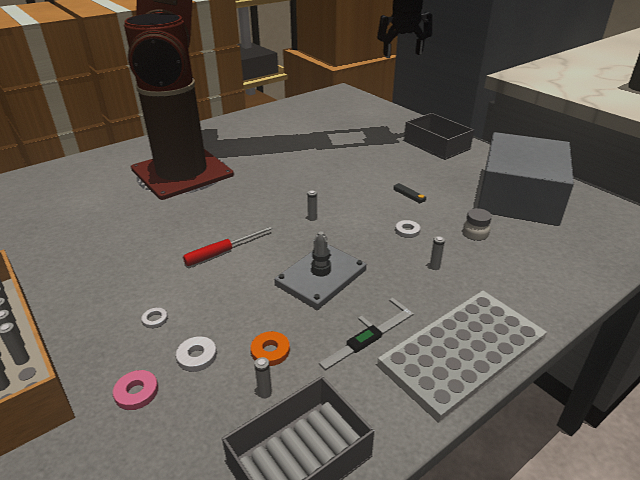

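```bash
cat > h.py <<'E'
import numpy as np,cv2
def ray(cal,u,v,z):
    K=cal["intrinsics"];T=cal["world_from_camera"]
    d=T[:3,:3]@np.linalg.solve(K,[u,v,1.]); o=T[:3,3]
    return o+d*(z-o[2])/d[2]
E
python3 - <<'E'
import numpy as np,cv2
from h import *
c=dict(np.load("pics/top1cal.npz")); p=cv2.imread("pics/top1.png"); d=np.load("pics/top1.npy")
a=[]
hsv=cv2.cvtColor(p,cv2.COLOR_BGR2HSV)
for n,(u,v),h in(("L?",(431,237),.014),("M?",(231,249),.012),("S?",(439,284),.01),("pink",(470,235),.014),("orange",(392,212),.014)):
    x0,y0=u-20,v-20
    cr=p[y0:y0+40,x0:x0+40]
    g=cr.max(2)
    m=(g>150).astype(np.uint8)
    cs,_=cv2.findContours(m,cv2.RETR_EXTERNAL,cv2.CHAIN_APPROX_NONE); k=max(cs,key=cv2.contourArea)
    (eu,ev),ax,an=cv2.fitEllipse(k); eu+=x0;ev+=y0
    P=ray(c,eu,ev,h); dd=d[int(v),int(u)+9]
    print(n,eu,ev,P,"diam mm",(np.array(ax)+1)/501.25*1.32*1000,np.hypot(*P[:2]))
    a.append(cv2.resize(cr,(240,240),interpolation=cv2.INTER_CUBIC))
cr=p[210:290,280:370]; a2=cv2.resize(cr,None,fx=6,fy=6,interpolation=cv2.INTER_CUBIC)
cv2.imwrite("pics/rings.png",np.vstack([np.hstack(a[:3]),np.hstack(a[3:]+[a[0]*0])])); cv2.imwrite("pics/sp.png",a2)
for nm,(u,v),z in(("tip",(324,244),.106),("plate c",(324,247.5),.018)): print(nm,ray(c,u,v,z))
E
```

```text
L? 430.56354331970215 236.36576080322266 [ 0.60178361 -0.25116631  0.014     ] diam mm [57.28346325 58.82018206] 0.6520951063513125
M? 230.23449516296387 248.37579154968262 [0.55819965 0.27564877 0.012     ] diam mm [46.48125612 47.12724902] 0.6225504753228609
S? 438.32714462280273 282.9752502441406 [ 0.48048553 -0.27290464  0.01      ] diam mm [37.14306717 38.33582167] 0.5525787581117977Traceback (most recent call last):
  File "<stdin>", line 11, in <module>
ValueError: max() iterable argument is empty
```

```bash
python3 - <<'E'
import numpy as np,cv2
from h import *
c=dict(np.load("pics/top1cal.npz")); p=cv2.imread("pics/top1.png")
a=[cv2.resize(p[v-20:v+20,u-20:u+20],(240,240),interpolation=cv2.INTER_CUBIC) for u,v in((431,237),(231,249),(439,284),(470,235),(392,212))]
a.append(cv2.resize(p[218:278,294:354],(240,240),interpolation=cv2.INTER_CUBIC))
cv2.imwrite("pics/rings.png",np.vstack([np.hstack(a[:3]),np.hstack(a[3:])]))
for nm,(u,v),z in(("tip",(324,244),.106),("plate c",(324,247.5),.018)): print(nm,ray(c,u,v,z))
E
```

```text
tip [0.56821726 0.02671295 0.106     ]
plate c [0.56581891 0.02736732 0.018     ]
```

View pics/rings.png

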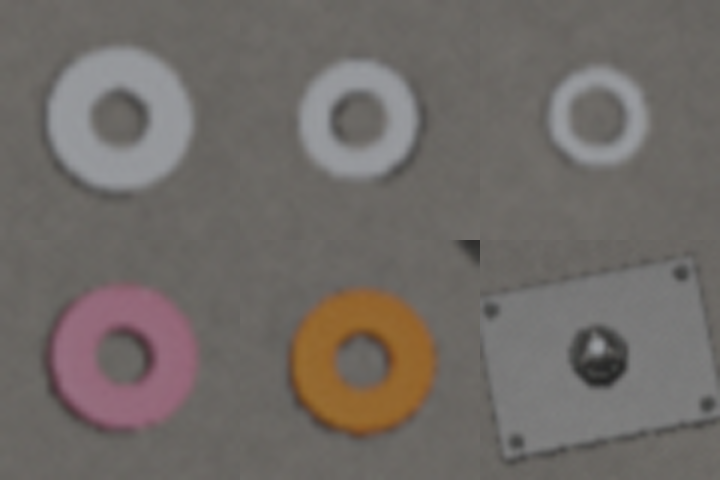

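```bash
python3 - <<'E'
import cv2,numpy as np
p=cv2.imread("pics/scene1.png")
cv2.imwrite("pics/sc_crop.png",cv2.resize(p[210:310,250:390],None,fx=5,fy=5,interpolation=cv2.INTER_CUBIC))
E
```

```text
(no output)
```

View pics/sc_crop.png

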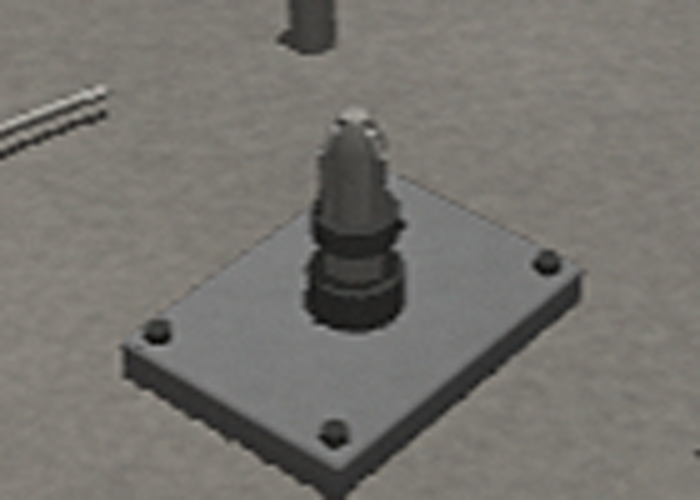

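Candidates (top image): white-metal rings at (431,237), (231,249) and (439,284), about 24.5, 20 and 16.5 px across, so roughly 64, 54 and 44 mm: large, medium and small. Orange (392,212) and pink (470,235) are the decoys, and the crop confirms their colours. The spindle tip is near (324,244).

```bash
python3 - <<'E'
from plant import *
import numpy as np,cv2
from scipy.spatial.transform import Rotation as R
s=observe(); c=get_calibration("wrist"); W=c["world_from_camera"]
Rt=R.from_euler("xyz",s["tcp_rot"]).as_matrix()
T=np.eye(4);T[:3,:3]=Rt;T[:3,3]=s["eef_pos"]
print(c["intrinsics"]);print(np.round(Rt,3)); print(np.round(np.linalg.inv(T)@W,4))
p,d=get_image("wrist"); cv2.imwrite("pics/w0.png",p[:,:,::-1])
# candidate poses
for pos in ((.568,.027,.25),(.602,-.251,.1),(.558,.2756,.1),(.48,-.273,.1)):
  for yaw in np.arange(-180,180,45):
    q=inverse_kinematics(list(pos),[0,np.pi/2,np.deg2rad(yaw)])
    print(pos,yaw,None if q is None else np.round(q,2))
E
```

```text
[[341.28479156   0.         318.13205214]
 [  0.         341.28479156 238.66156627]
 [  0.           0.           1.        ]]
[[-0.001  0.32   0.947]
 [-0.002  0.947 -0.32 ]
 [-1.    -0.002 -0.   ]]
[[ 4.000e-04 -2.789e-01  9.603e-01 -1.428e-01]
 [ 1.000e+00  1.300e-03 -0.000e+00 -9.000e-04]
 [-1.200e-03  9.603e-01  2.789e-01 -7.040e-02]
 [ 0.000e+00  0.000e+00  0.000e+00  1.000e+00]]
(0.568, 0.027, 0.25) -180 [-0.09  0.07  1.65 -0.    1.41  1.48]
(0.568, 0.027, 0.25) -135 [-0.09  0.07  1.65 -0.    1.41  0.69]
(0.568, 0.027, 0.25) -90 [-0.09  0.07  1.65 -0.    1.41 -0.09]
(0.568, 0.027, 0.25) -45 [-0.09  0.07  1.65 -0.    1.41 -0.88]
(0.568, 0.027, 0.25) 0 [-0.09  0.07  1.65  0.    1.41 -1.66]
(0.568, 0.027, 0.25) 45 [-0.09  0.07  1.65  0.    1.41 -2.45]
(0.568, 0.027, 0.25) 90 None
(0.568, 0.027, 0.25) 135 [-0.09  0.07  1.65  0.    1.41  2.27]
(0.602, -0.251, 0.1) -180 [-0.52  0.4   1.56 -0.    1.18  1.05]
(0.602, -0.251, 0.1) -135 [-0.52  0.4   1.56 -0.    1.18  0.27]
(0.602, -0.251, 0.1) -90 [-0.52  0.4   1.56 -0.    1.18 -0.52]
(0.602, -0.251, 0.1) -45 [-0.52  0.4   1.56 -0.    
[... 417 characters left out ...]
8, 0.2756, 0.1) -45 [ 0.33  0.34  1.64 -0.    1.16 -0.45]
(0.558, 0.2756, 0.1) 0 [ 0.33  0.34  1.64 -0.    1.16 -1.24]
(0.558, 0.2756, 0.1) 45 [ 0.33  0.34  1.64  0.    1.16 -2.02]
(0.558, 0.2756, 0.1) 90 None
(0.558, 0.2756, 0.1) 135 None
(0.48, -0.273, 0.1) -180 [-0.66  0.18  1.83 -0.    1.13  0.91]
(0.48, -0.273, 0.1) -135 [-0.66  0.18  1.83 -0.    1.13  0.13]
(0.48, -0.273, 0.1) -90 [-0.66  0.18  1.83 -0.    1.13 -0.66]
(0.48, -0.273, 0.1) -45 [-0.66  0.18  1.83 -0.    1.13 -1.45]
(0.48, -0.273, 0.1) 0 [-0.66  0.18  1.83  0.    1.13 -2.23]
(0.48, -0.273, 0.1) 45 None
(0.48, -0.273, 0.1) 90 [-0.66  0.18  1.83  0.    1.13  2.48]
(0.48, -0.273, 0.1) 135 [-0.66  0.18  1.83 -0.    1.13  1.7 ]
```

View pics/w0.png

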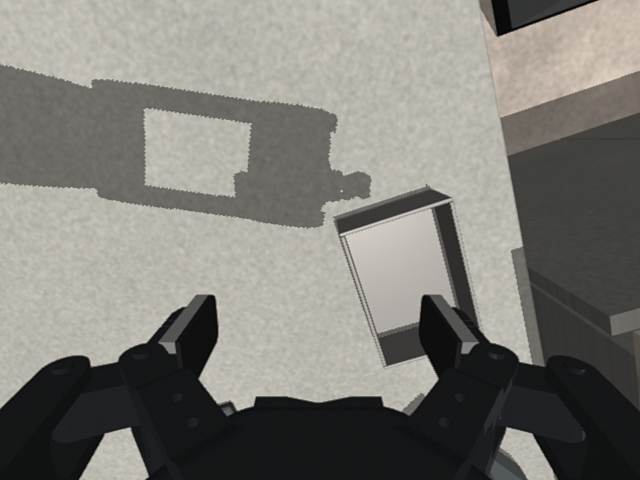

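```bash
cat >> h.py <<'E'
from plant import *
YAW=-np.pi/2
ORI=[0,np.pi/2,YAW]
def shot(name):
    s=observe();c=get_calibration("wrist");p,d=get_image("wrist")
    cv2.imwrite(f"pics/{name}.png",p[:,:,::-1]);np.save(f"pics/{name}.npy",d);np.savez(f"pics/{name}cal.npz",**c,eef=s["eef_pos"])
    print(name,"t",round(s["time_s"],2),"eef",np.round(s["eef_pos"],4),"f",np.round(s["ft_force"],2),"open",round(s["opening"],4))
    return c,p,d
E
python3 - <<'E'
from h import *
movep([.567,.027,.17],ORI); hold(.15)
shot("sp1")
E
```

```text
sp1 t 2.71 eef [0.567  0.0278 0.1701] f [-0.39 -0.01 -0.18] open 0.0852
```

View pics/sp1.png

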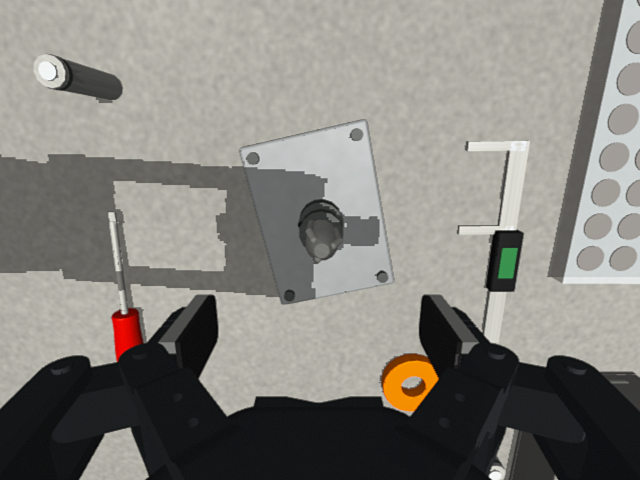

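```bash
python3 - <<'E'
import cv2,numpy as np
p=cv2.imread("pics/sp1.png")
cr=p[190:270,285:365]
cr=cv2.convertScaleAbs(cr,alpha=2,beta=-30)
cr=cv2.resize(cr,None,fx=7,fy=7,interpolation=cv2.INTER_CUBIC)
for k in range(0,80,10):
    cv2.putText(cr,str(285+k),(k*7,10),0,.35,(0,0,255)); cv2.putText(cr,str(190+k),(0,k*7+10),0,.35,(0,0,255))
    cv2.line(cr,(k*7,0),(k*7,560),(0,0,90),1);cv2.line(cr,(0,k*7),(560,k*7),(0,0,90),1)
cv2.imwrite("pics/sp1c.png",cr)
from h import ray
c=dict(np.load("pics/sp1cal.npz"))
d=np.load("pics/sp1.npy"); print(d[240:262:3,310:336:3])
print(ray(c,321,238,.106)) 
for b in((253,159),(357,135),(382,277),(290,296)):print(ray(c,*b,.02))
print(np.mean([ray(c,*b,.02) for b in((253,159),(357,135),(382,277),(290,296))],0))
E
```

```text
[[0.21979485 0.21972473 0.22030258 0.21851318 0.21804151 0.21902673
  0.21968913 0.22193937 0.22390229]
 [0.22174378 0.21917394 0.21796317 0.21669275 0.2156668  0.216646
  0.21708205 0.22054586 0.22234966]
 [0.22300094 0.21844798 0.21650065 0.21610744 0.21623197 0.21671832
  0.21587394 0.21968801 0.22129844]
 [0.22387028 0.21872105 0.21687262 0.21791095 0.21756831 0.21895199
  0.21768802 0.21889265 0.22360955]
 [0.22538862 0.21895954 0.21755672 0.21911365 0.21768731 0.2166677
  0.21777931 0.22057427 0.2283589 ]
 [0.22854611 0.22477265 0.21761928 0.21888985 0.2185832  0.21829502
  0.21989477 0.22457136 0.3099948 ]
 [0.31121764 0.23398763 0.22308749 0.22179958 0.2212252  0.22358687
  0.22994788 0.31165928 0.3128096 ]
 [0.31229907 0.23156834 0.22400671 0.22361812 0.31321174 0.31235585
  0.31299394 0.3114409  0.31291476]]
[0.56898359 0.03779279 0.106     ]
[0.51262093 0.08169255 0.02      ]
[0.59900471 0.10112702 0.02      ]
[ 0.62640054 -0.0243492   0.02      ]
[ 0.54101156 -0.04374616  0.02      ]
[0.56975944 0.02868105 0.02      ]
```

View pics/sp1c.png

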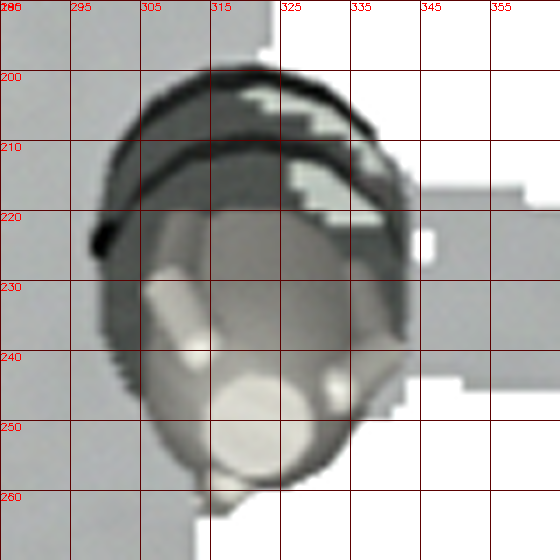

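```bash
python3 - <<'E'
from h import *
c=dict(np.load("pics/sp1cal.npz"))
print(ray(c,321.2,250.5,.106))
W=c["world_from_camera"];K=c["intrinsics"]
for P in ([c["eef"][0],c["eef"][1],z] for z in(.17,.106,.014,.12)):
    q=np.linalg.inv(W)@np.r_[P,1]; print((K@q[:3])[:2]/q[2])
# 0: go above L, same height above ring top
movep([.602,-.251,.12],ORI);hold(.1)
shot("L1")
E
```

```text
[0.56915112 0.02949756 0.106     ]
[317.87069314 297.57118787]
[317.87089393 253.06528317]
[317.87104147 220.36307185]
[317.87086031 260.51685605]
L1 t 3.96 eef [ 0.6026 -0.2493  0.1205] f [-0.24  0.2  -0.33] open 0.0853
```

View pics/L1.png

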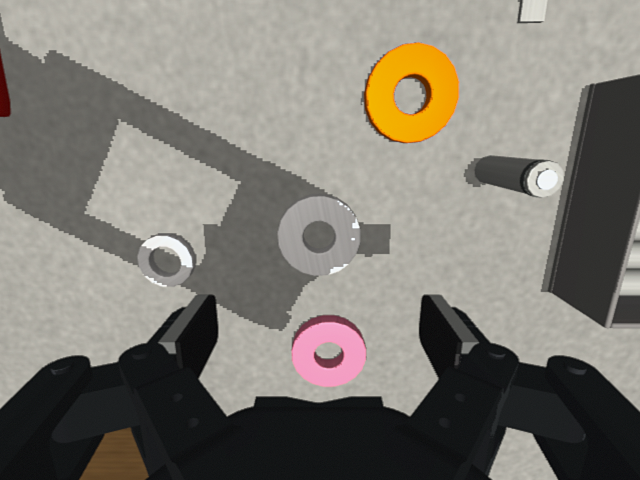

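```bash
cat >> h.py <<'E'
def crop(name,u0,v0,w,h,s=6,al=1.,be=0):
    p=cv2.imread(f"pics/{name}.png")[v0:v0+h,u0:u0+w]
    p=cv2.resize(cv2.convertScaleAbs(p,alpha=al,beta=be),None,fx=s,fy=s,interpolation=cv2.INTER_CUBIC)
    for k in range(0,w,10):
        cv2.line(p,(k*s,0),(k*s,h*s),(0,0,120),1);cv2.putText(p,str(u0+k),(k*s,10),0,.35,(0,0,255))
    for k in range(0,h,10):
        cv2.line(p,(0,k*s),(w*s,k*s),(0,0,120),1);cv2.putText(p,str(v0+k),(0,k*s+10),0,.35,(0,0,255))
    cv2.imwrite(f"pics/{name}c.png",p)
def proj(c,P):
    q=np.linalg.inv(c["world_from_camera"])@np.r_[P,1]; return (c["intrinsics"]@q[:3])[:2]/q[2]
def circ(c,x,y,r,z,n=60):
    return np.array([proj(c,[x+r*np.cos(a),y+r*np.sin(a),z]) for a in np.linspace(0,2*np.pi,n)])
E
python3 - <<'E'
from h import *
crop("L1",270,190,100,95,6,1.3)
E
```

```text
(no output)
```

View pics/L1c.png

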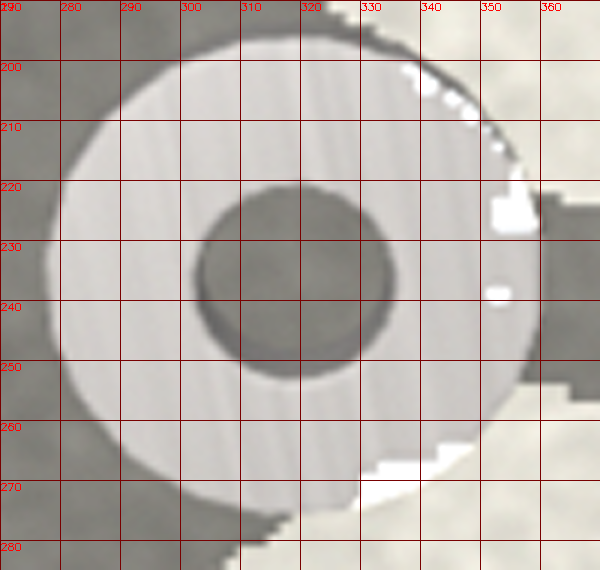

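```bash
python3 - <<'E'
from h import *
c=dict(np.load("pics/L1cal.npz"));d=np.load("pics/L1.npy")
print("depth ring",d[236,285:300:4],"bench",d[300,250])
for z in(.014,.012):
  f=lambda u,v:ray(c,u,v,z)
  print(z,"outer",f(277.8,235.5),f(360.2,235.5),f(319,195.8),f(319,276))
  print("bore",f(302.3,236.5),f(336.2,236.5),f(319,220.5),f(319,253.2))
K=c["intrinsics"];W=c["world_from_camera"]
for u,v in((285,236),(319,265),(250,300)):
  X=W@np.r_[np.linalg.solve(K,[u,v,1])*d[v,u],1];print(X[:3])
E
```

```text
depth ring [0.25769886 0.25778484 0.25882667 0.2581749 ] bench 0.2888475
0.014 outer [ 0.5722529  -0.24958594  0.014     ] [ 0.63478256 -0.24940223  0.014     ] [ 0.60339192 -0.21922814  0.014     ] [ 0.60364491 -0.28254425  0.014     ]
bore [ 0.59083317 -0.25032001  0.014     ] [ 0.61658024 -0.25024447  0.014     ] [ 0.60346621 -0.23782211  0.014     ] [ 0.60356943 -0.26365475  0.014     ]
0.012 outer [ 0.57201183 -0.25014693  0.012     ] [ 0.63504294 -0.24996174  0.012     ] [ 0.60340056 -0.21954567  0.012     ] [ 0.60365558 -0.28336954  0.012     ]
bore [ 0.5907411  -0.25088688  0.012     ] [ 0.61669465 -0.25081073  0.012     ] [ 0.60347546 -0.23828875  0.012     ] [ 0.6035795  -0.26432855  0.012     ]
[ 0.57783524 -0.24959393  0.01531246]
[ 0.6036081  -0.27333555  0.01400485]
[ 5.45406452e-01 -3.10168516e-01  3.83422266e-04]
```

```bash
python3 - <<'E'
from h import *
for o in (.046,.056,.068):
    gripper_to(o); shot(f"g{int(o*1000)}")
for n in("L1","g46","g56","g68"):
    c=dict(np.load(f"pics/{n}cal.npz"));d=np.load(f"pics/{n}.npy");K=c["intrinsics"];W=c["world_from_camera"]
    v,u=np.mgrid[280:400,150:480]; z=d[280:400,150:480]
    X=np.linalg.inv(K)@np.vstack([u.ravel(),v.ravel(),np.ones(u.size)])*z.ravel()
    X=(W[:3,:3]@X).T+W[:3,3]-c["eef"]
    m=(z.ravel()>0.05)&(abs(X[:,1])<.02)&(abs(X[:,0])<.06)&(X[:,2]>-.04)&(X[:,2]<.06)
    Y=X[m]
    for sg in(-1,1):
        Q=Y[Y[:,0]*sg>0]; print(n,sg,len(Q),"lowest",np.round(np.percentile(Q[:,2],[0,1,3,10])*1e3,1),"x inner",np.round(np.percentile(abs(Q[:,0]),[0,2,5])*1e3,1),"y",np.round(np.percentile(Q[:,1],[0,2,50,98,100])*1e3,1))
E
```

```text
g46 t 4.48 eef [ 0.602  -0.2509  0.12  ] f [-0.59 -0.11 -0.  ] open 0.0462
g56 t 4.8 eef [ 0.602  -0.2511  0.12  ] f [ 0.42 -0.12  0.4 ] open 0.056
g68 t 5.12 eef [ 0.602 -0.251  0.12 ] f [-0.15 -0.67 -0.41] open 0.0678
L1 -1 3604 lowest [12.5 14.8 16.7 21.2] x inner [40.9 42.1 42.2] y [-12.5 -10.6   6.   11.   12.9]
L1 1 3410 lowest [12.6 14.8 16.8 21. ] x inner [41.4 42.5 42.6] y [-12.4 -10.5   6.3  11.1  12. ]
g46 -1 6360 lowest [ 1.9  6.5 10.3 19.1] x inner [20.9 22.6 22.7] y [-12.4  -9.    6.2  12.4  13.2]
g46 1 6049 lowest [ 2.   6.6 10.1 18.7] x inner [21.6 23.1 23.2] y [-12.3  -9.2   6.3  12.3  13.2]
g56 -1 5569 lowest [ 3.7  7.5 11.1 18.5] x inner [25.  27.5 27.6] y [-12.3  -9.4   6.1  12.1  13.4]
g56 1 5159 lowest [ 4.1  7.3 10.9 17.9] x inner [25.6 28.  28.1] y [-12.3  -9.5   6.2  12.3  13.2]
g68 -1 4337 lowest [ 7.   9.7 12.2 17.8] x inner [30.5 33.4 33.5] y [-12.6  -9.9   7.   12.3  13.4]
g68 1 4055 lowest [ 7.2  9.6 11.9 17.5] x inner [30.9 33.8 34. ] y [-12.4 -10.1   8.3  12.5  13.3]
```

View pics/g68.png

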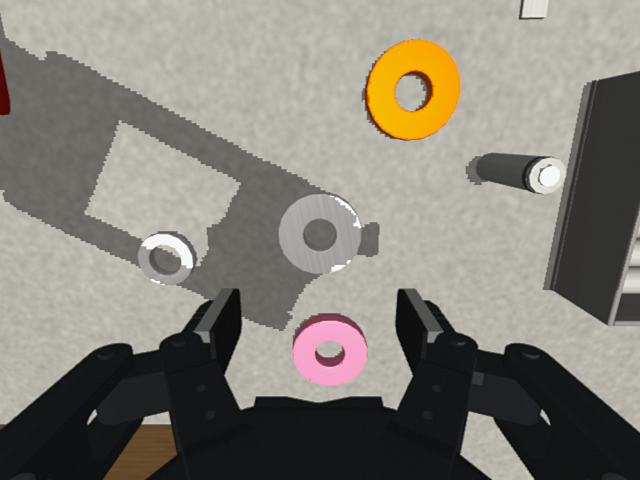

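```bash
python3 - <<'E'
from h import *
def fit(n,u,v,z,t=None):
    c=dict(np.load(f"pics/{n}cal.npz"));g=cv2.imread(f"pics/{n}.png",0)[v-28:v+28,u-28:u+28]
    t=t or cv2.threshold(g,0,255,cv2.THRESH_OTSU)[0]
    m=(g<t).astype(np.uint8); nl,l=cv2.connectedComponents(m); m=(l==l[28,28]).astype(np.uint8)
    k=max(cv2.findContours(m,0,1)[0],key=cv2.contourArea)
    (x,y),ax,_=cv2.fitEllipse(k); x+=u-28;y+=v-28
    P=ray(c,x,y,z);print(n,t,x,y,ax,P,"rel eef",P-c["eef"])
fit("L1",319,236,.014);fit("g68",320,234,.014);fit("g56",320,234,.014);fit("g46",320,234,.014)
crop("g68",270,190,100,95,6,1.3)
E
```

```text
L1 128.0 318.57901763916016 236.53129768371582 (31.518342971801758, 33.099483489990234) [ 0.60319636 -0.25030844  0.014     ] rel eef [ 0.00060139 -0.00103948 -0.10653811]
g68 133.0 319.503137588501 234.5088062286377 (31.485193252563477, 33.2823486328125) [ 0.60322997 -0.25031246  0.014     ] rel eef [ 0.00122918  0.00068586 -0.10598523]
g56 136.0 319.52771949768066 234.45591354370117 (31.60873794555664, 33.27290725708008) [ 0.60321328 -0.25031975  0.014     ] rel eef [ 0.00123472  0.00076146 -0.10598662]
g46 138.0 319.5045986175537 234.54265022277832 (31.560571670532227, 33.24372482299805) [ 0.60324191 -0.25027431  0.014     ] rel eef [ 0.00123988  0.00067251 -0.10601576]
```

View pics/g68c.png

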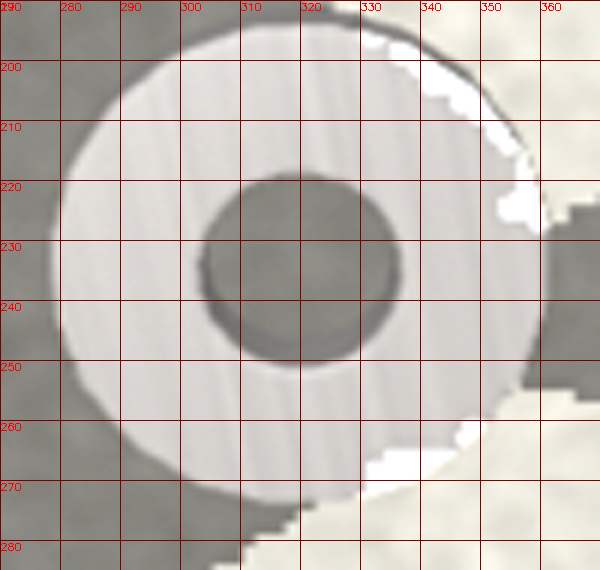

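```bash
python3 - <<'E'
from h import *
gripper_to(.073)
movep([.603,-.2503,.035],ORI)
print(move_l([.603,-.2503,-.0035],feed=.06,max_force=10)); print(observe()["eef_pos"])
gripper_to(.050,120); s=observe();print(s["opening"],s["ft_force"],s["time_s"])
move_l([.603,-.2503,.06],feed=.12)
hold(.1);shot("L2")
E
```

```text
False
[ 0.60310406 -0.25035889 -0.00351256]
0.0594904761521285 [-1.79599691  1.28794226  6.98816411] 6.9167
L2 t 7.7 eef [ 0.602  -0.2498  0.0586] f [-0.58  0.88 -1.65] open 0.0594
```

View pics/L2.png

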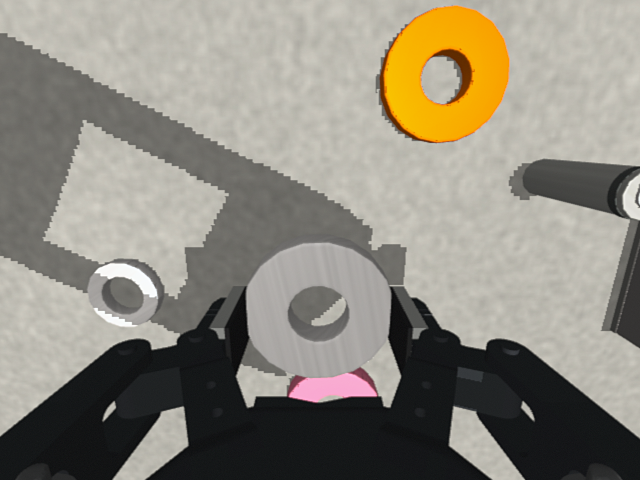

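```bash
python3 - <<'E'
from h import *
c=dict(np.load("pics/L2cal.npz"));d=np.load("pics/L2.npy");K=c["intrinsics"];W=c["world_from_camera"]
z=c["eef"][2]+.0175
crop("L2",240,235,160,150,5,1.3)
for u,v in((270,300),(318,270),(365,310),(318,360)):
  X=W@np.r_[np.linalg.solve(K,[u,v,1])*d[v,u],1];print(X[:3]-c["eef"])
def bore(u,v):
    print("rel",ray(c,u,v,z)-c["eef"])
for a in((318.5,313),(288.3,313),(349,313),(318.5,286),(318.5,341)):bore(*a)
E
```

```text
[-0.01952782  0.00664481  0.01584977]
[8.54989102e-05 1.97784054e-02 1.58026966e-02]
[0.01946876 0.00225912 0.01597705]
[ 0.00013076 -0.02182198  0.01578273]
rel [0.00031245 0.00167172 0.0175    ]
rel [-0.01201836  0.00164721  0.0175    ]
rel [0.01276216 0.00169647 0.0175    ]
rel [0.00029458 0.01362451 0.0175    ]
rel [ 0.00033194 -0.01135578  0.0175    ]
```

View pics/L2c.png

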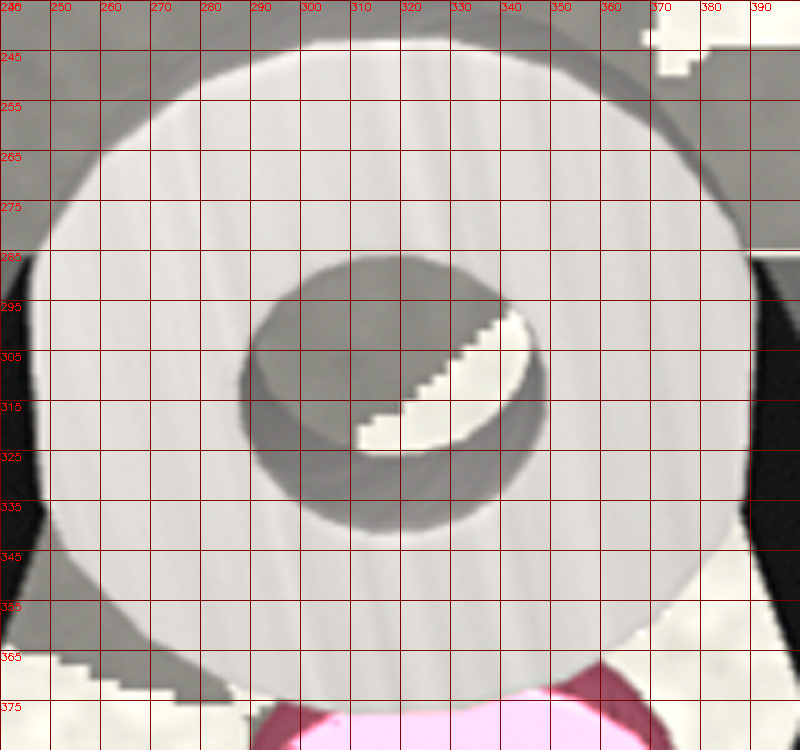

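```bash
python3 - <<'E'
from h import *
move_l([.603,-.2503,.14],feed=.2)
movep([.569,.029,.125],ORI)
move_l([.569,.029,.109],feed=.06,max_force=8); hold(.25)
shot("L3"); crop("L3",240,235,160,150,5,1.3)
E
```

```text
L3 t 10.06 eef [0.5693 0.029  0.1094] f [ 0.49  1.11 -1.26] open 0.0592
```

View pics/L3c.png

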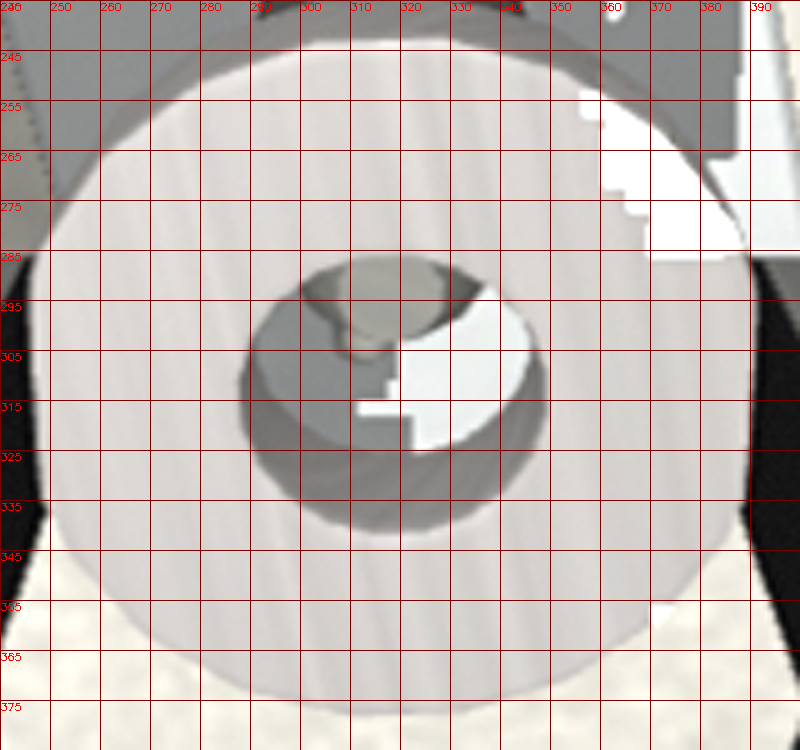

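```bash
cat >> h.py <<'E'
from scipy.optimize import least_squares
def fitc(c,r,z0,ul,ur,vt,vb,fixz=None):
    "fit circle centre to image extents (None = unseen)"
    obs=[ul,ur,vt,vb]
    def f(p):
        q=circ(c,p[0],p[1],r,p[2] if fixz is None else fixz,120)
        e=[q[:,0].min(),q[:,0].max(),q[:,1].min(),q[:,1].max()]
        return [a-b for a,b in zip(e,obs) if b is not None]
    e0=c["eef"]
    s=least_squares(f,[e0[0],e0[1],z0][:3 if fixz is None else 2],x_scale=.01,diff_step=1e-4)
    return s.x,s.x-e0[:len(s.x)],np.abs(s.fun).max()
E
python3 - <<'E'
from h import *
c=dict(np.load("pics/L3cal.npz"))
print("bore",fitc(c,.0125,.126,288,349.4,286,341.6))
print("bore z fixed",[fitc(c,.0125,0,288,349.4,286,341.6,fixz=c["eef"][2]+k)[1:] for k in(.0158,.0175)])
print("outer v",fitc(c,.032,0,None,None,242.6,377.8,fixz=c["eef"][2]+.0158)[1:])
print("tip",fitc(c,.005,0,307.5,328.8,None,302.2,fixz=.106))
E
```

```text
bore (array([0.56961403, 0.03045334, 0.12773721]), array([0.00030335, 0.00148521, 0.01835493]), np.float64(0.11796645676480466))
bore z fixed [(array([0.00031285, 0.00011862]), np.float64(0.7162743219782897)), (array([0.00030656, 0.00102804]), np.float64(0.3210689641039721))]
outer v (array([3.16227418e+00, 1.87532402e-03]), np.float64(5.684341886080802e-14))
tip (array([0.56941599, 0.02999544]), array([0.00010531, 0.00102731]), np.float64(0.046696260348312535))
```

```bash
python3 - <<'E'
from h import *
c=dict(np.load("pics/L3cal.npz"));e=c["eef"]
for k in(.0145,.0158,.0175):
  for y in (0,.001,.002):
    q=circ(c,e[0]+.0003,e[1]+y,.032,e[2]+k,200);b=circ(c,e[0]+.0003,e[1]+y,.0125,e[2]+k,200)
    print(k,y,"outer v",q[:,1].min().round(1),q[:,1].max().round(1),"bore v",b[:,1].min().round(1),b[:,1].max().round(1),"w",np.ptp(b[:,0]).round(1))
print("obs 242.6 377.8 / 286 341.6 / 61.4")
E
```

```text
0.0145 0 outer v 239.7 378.0 bore v 285.6 339.4 w 59.8
0.0145 0.001 outer v 237.2 376.1 bore v 283.3 337.4 w 60.0
0.0145 0.002 outer v 234.8 374.1 bore v 281.0 335.3 w 60.1
0.0158 0 outer v 240.6 379.9 bore v 286.9 341.1 w 60.4
0.0158 0.001 outer v 238.1 378.0 bore v 284.6 339.1 w 60.5
0.0158 0.002 outer v 235.7 376.1 bore v 282.3 337.0 w 60.6
0.0175 0 outer v 241.9 382.6 bore v 288.7 343.4 w 61.1
0.0175 0.001 outer v 239.4 380.6 bore v 286.3 341.3 w 61.2
0.0175 0.002 outer v 236.9 378.7 bore v 284.0 339.2 w 61.3
obs 242.6 377.8 / 286 341.6 / 61.4
```

```bash
cat >> h.py <<'E'
def st(tag=""):
    s=observe();print(tag,"t",round(s["time_s"],2),"eef",np.round(s["eef_pos"],4),"f",np.round(s["ft_force"],1),"tq",np.round(s["torque"],2),"op",round(s["opening"],4));return s
E
python3 - <<'E'
from h import *
x,y=.5688,.0293
print(move_l([x,y,.098],feed=.03,max_force=8)); st()
r=move_l([x,y,.084],feed=.025,max_force=18); print(r);st()
if not r:
    r=move_l([x,y,.070],feed=.025,max_force=18);print(r);st()
E
```

```text
False
 t 10.62 eef [0.5686 0.0294 0.0977] f [ 0.7  0.1 -0.7] tq [-0.02  0.   -0.  ] op 0.0592
False
 t 11.33 eef [0.5696 0.0293 0.0844] f [3.9 0.6 1.8] tq [ 0.08 -0.63 -0.  ] op 0.0595
False
 t 12.04 eef [0.5692 0.0293 0.0704] f [2.3 0.4 4.5] tq [ 0.06 -0.36  0.01] op 0.0593
```

```bash
python3 - <<'E'
from h import *
x,y=.5692,.0293
r=move_l([x,y,.046],feed=.006,max_force=9); print(r);st();hold(.1);st()
E
```

```text
True
 t 13.86 eef [0.5697 0.0293 0.0624] f [-0.5  0.2  3.7] tq [0.11 0.13 0.05] op 0.0591
 t 13.96 eef [0.5697 0.0293 0.0624] f [-1.6  0.5  4.3] tq [-0.02  0.3   0.04] op 0.0593
```

```bash
python3 - <<'E'
from h import *
x,y=.5695,.0293
r=move_l([x,y,.050],feed=.006,max_force=14); print(r);st();hold(.1);st()
E
```

```text
True
 t 14.62 eef [0.5697 0.0293 0.0624] f [-0.4  0.2  4.8] tq [-0.04  0.14 -0.01] op 0.0594
 t 14.72 eef [0.5697 0.0294 0.0624] f [-0.1 -0.9  4.5] tq [0.03 0.19 0.02] op 0.0593
```

```bash
python3 - <<'E'
from h import *
x,y=.5695,.0293
z=.0622
for i in range(12):
    move_l([x,y,z],feed=.005); hold(.06)
    f=np.mean([ (hold(.02),observe()["ft_force"][2])[1] for _ in range(3)]); e=observe()["eef_pos"]
    print(round(z,5),np.round(e,4),round(f,1))
    if f>18: break
    z-=.0002
E
```

```text
0.0622 [0.5697 0.0293 0.0624] 4.5
0.062 [0.5697 0.0293 0.0624] 6.4
0.0618 [0.5697 0.0293 0.0624] 7.6
0.0616 [0.5698 0.0294 0.0624] 9.7
0.0614 [0.5698 0.0293 0.0624] 10.4
0.0612 [0.5698 0.0293 0.0624] 12.2
0.061 [0.5698 0.0293 0.0623] 13.4
0.0608 [0.5698 0.0293 0.0623] 14.3
0.0606 [0.5698 0.0294 0.0623] 15.8
0.0604 [0.5698 0.0293 0.0623] 17.3
0.0602 [0.5698 0.0293 0.0623] 18.9
```

```bash
python3 - <<'E'
from h import *
x,y=.5695,.0293
z=.0595; move_l([x,y,z],feed=.004)
for i in range(8):
    hold(.04); f=np.mean([ (hold(.02),observe()["ft_force"][2])[1] for _ in range(3)])
    print(round(z,5),round(f,1))
    if f>26: break
    z-=max(.0001,min(.0004,(27.5-f)/7000*.8)); move_l([x,y,z],feed=.004)
for i in range(6): hold(.1); print(round(observe()["ft_force"][2],1),end=" ")
st()
E
```

```text
0.0595 23.2
0.0591 26.0
0.05893 27.5
27.6 26.7 27.5 27.4 27.9 27.5  t 20.36 eef [0.5699 0.0293 0.0623] f [-11.5   0.   27.5] tq [0.14 2.05 0.01] op 0.0593
```

```bash
python3 - <<'E'
from h import *
move_l([.5695,.0293,.0622],feed=.02); st()
gripper_to(.076); st()
move_l([.5695,.0293,.16],feed=.2); shot("L4"); crop("L4",250,180,140,110,5,1.2)
movep([.558,.2756,.118],ORI); gripper_to(.066); hold(.1); shot("M1"); crop("M1",265,180,110,100,6,1.2)
E
```

```text
t 20.68 eef [0.5696 0.0294 0.0624] f [-1.1  0.4  6.5] tq [ 0.08  0.25 -0.02] op 0.0591
 t 20.98 eef [0.569  0.0293 0.0615] f [-0.8  0.   0.2] tq [0.05 0.03 0.  ] op 0.0759
L4 t 21.62 eef [0.5689 0.0293 0.1591] f [-0.88  0.13 -0.08] open 0.076
M1 t 23.02 eef [0.5585 0.2748 0.1183] f [ 0.2  -0.77 -0.24] open 0.0657
```

View pics/L4c.png

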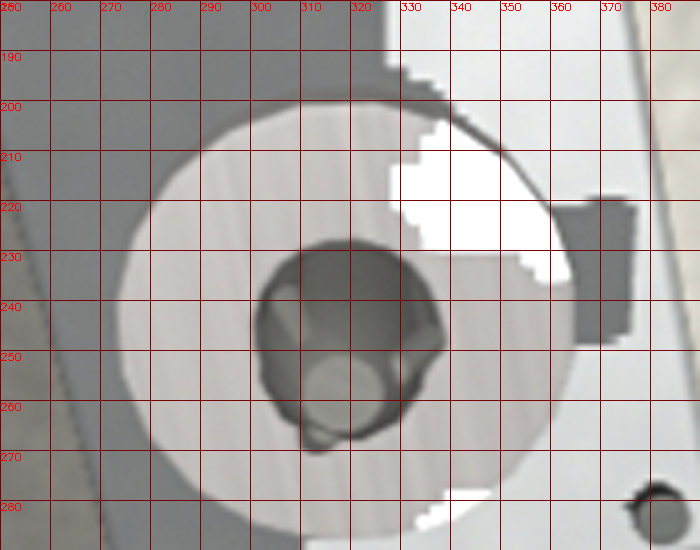

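View pics/M1.png

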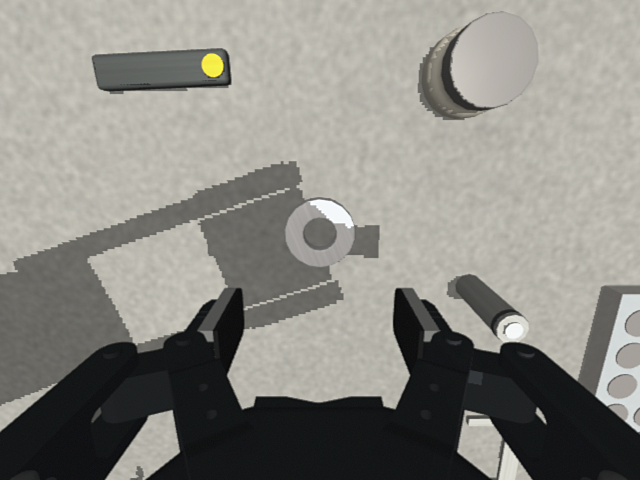

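View pics/M1c.png

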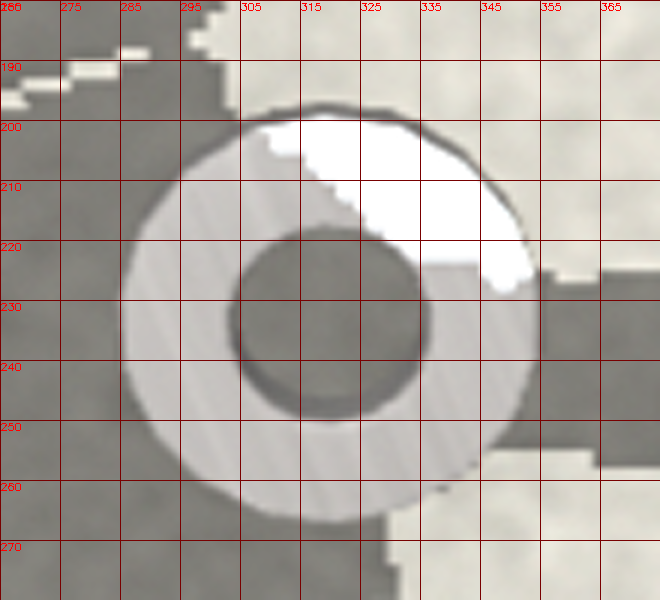

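```bash
python3 - <<'E'
from h import *
c=dict(np.load("pics/M1cal.npz"))
print("M",fitc(c,.0125,0,303,336.7,217.7,250.2,fixz=.012)); print(fitc(c,.027,0,285,354.8,197.5,266.9,fixz=.012))
c=dict(np.load("pics/L4cal.npz"));d=np.load("pics/L4.npy");K=c["intrinsics"];W=c["world_from_camera"]
for u,v in((285,240),(345,260),(318,215),(318,278),(318,257)):
  X=W@np.r_[np.linalg.solve(K,[u,v,1])*np.median(d[v-2:v+3,u-2:u+3]),1];print(X[:3])
print("tip",fitc(c,.005,0,310.1,327,250.5,267.2,fixz=.106))
c=dict(np.load("pics/sp1cal.npz"));print("tip sp1",fitc(c,.005,0,313.6,329.7,243.3,258.5,fixz=.106))
E
```

```text
M (array([0.56002514, 0.27567804]), array([0.00155057, 0.00091842]), np.float64(0.34924699128285397))
(array([0.56006675, 0.27641395]), array([0.00159218, 0.00165433]), np.float64(0.7918885762480841))
[0.54658959 0.03341753 0.07935505]
[0.58773296 0.01896483 0.07913899]
[0.56900051 0.05076238 0.07922802]
[0.56905692 0.00549676 0.07908   ]
[0.56901214 0.03054926 0.10606646]
tip (array([0.56934782, 0.02930879]), array([ 4.32521481e-04, -4.78272123e-06]), np.float64(0.600739693015953))
tip sp1 (array([0.56943903, 0.02919993]), array([0.00240702, 0.00143163]), np.float64(0.21394621503725375))
```

```bash
python3 - <<'E'
from h import *
def cloud(n):
    c=dict(np.load(f"pics/{n}cal.npz"));d=np.load(f"pics/{n}.npy");K=c["intrinsics"];W=c["world_from_camera"]
    v,u=np.mgrid[0:480,0:640];X=np.linalg.inv(K)@np.vstack([u.ravel(),v.ravel(),np.ones(u.size)])*d.ravel()
    X=(W[:3,:3]@X).T+W[:3,3]; return X[d.ravel()>.05]
for n in("sp1","L4"):
    X=cloud(n);r=np.hypot(X[:,0]-.5693,X[:,1]-.0295)
    for a,b,z0,z1 in((.0,.004,.09,.12),(.0125,.0165,.045,.075),(.014,.03,.07,.09),(.038,.05,.01,.03)):
        q=X[(r>a)&(r<b)&(X[:,2]>z0)&(X[:,2]<z1)]
        if len(q): print(n,a,b,len(q),np.round(np.percentile(q[:,2],[5,25,50,75,95])*1e3,1),np.round(np.histogram(q[:,2],8)[0]))
X=cloud("M1");r=np.hypot(X[:,0]-.56,X[:,1]-.276);print("M top",np.median(X[(r>.015)&(r<.025)][:,2]),"bench",np.median(X[(r>.035)&(r<.045)][:,2]))
E
```

```text
sp1 0.0 0.004 114 [105.1 105.8 106.2 106.5 107.1] [ 2  3  8 15 23 31 21 11]
sp1 0.0125 0.0165 384 [63.1 63.7 64.2 64.6 65.9] [  2   0  78 283   8   1   5   7]
sp1 0.014 0.03 9 [78.8 81.8 83.7 86.2 88.3] [1 1 1 1 1 1 2 1]
sp1 0.038 0.05 4126 [17.1 17.8 18.3 18.7 19.4] [  28  179  644 1229 1278  592  154   22]
L4 0.0 0.004 132 [105.2 105.8 106.2 106.6 107.2] [ 6 13 28 30 28 20  5  2]
L4 0.0125 0.0165 1 [72.6 72.6 72.6 72.6 72.6] [0 0 0 0 1 0 0 0]
L4 0.014 0.03 4405 [78.1 78.8 79.2 79.6 80.2] [  10  115  580 1485 1473  623  110    9]
L4 0.038 0.05 2990 [17.1 17.8 18.2 18.7 19.4] [ 21 174 578 975 851 333  48  10]
M top 0.21044448083298137 bench 0.14828631238738307
```

```bash
python3 - <<'E'
from h import *
def cloud(n):
    c=dict(np.load(f"pics/{n}cal.npz"));d=np.load(f"pics/{n}.npy");K=c["intrinsics"];W=c["world_from_camera"]
    v,u=np.mgrid[0:480,0:640];X=np.linalg.inv(K)@np.vstack([u.ravel(),v.ravel(),np.ones(u.size)])*d.ravel()
    X=(W[:3,:3]@X).T+W[:3,3]; return X[d.ravel()>.05]
for n,x,y in(("g68",.6033,-.2504),("g46",.6033,-.2504),("M1",.56,.276)):
    X=cloud(n);r=np.hypot(X[:,0]-x,X[:,1]-y);m=X[:,2]<.05
    for a,b in((.0145,.021),(.0,.009),(.035,.05)):
        q=X[(r>a)&(r<b)&m][:,2]*1e3;print(n,a,len(q),np.round(np.percentile(q,[10,50,90]),1))
# tilt of seated ring
X=cloud("L4");r=np.hypot(X[:,0]-.5693,X[:,1]-.0295);q=X[(r>.015)&(r<.03)&(X[:,2]>.07)]
A=np.c_[q[:,:2]-[.5693,.0295],np.ones(len(q))];print(np.linalg.lstsq(A,q[:,2],rcond=None)[0])
X=cloud("sp1");r=np.hypot(X[:,0]-.5693,X[:,1]-.0295);q=X[(r>.0125)&(r<.0165)&(X[:,2]>.06)&(X[:,2]<.067)];print(np.ptp(q,axis=0),np.median(q,0))
E
```

```text
g68 0.0145 1221 [13.4 14.2 15.1]
g68 0.0 393 [-0.7  0.3  1.1]
g68 0.035 6013 [-0.6  0.2  1.1]
g46 0.0145 1223 [13.4 14.2 15.1]
g46 0.0 381 [-0.6  0.2  1.1]
g46 0.035 5994 [-0.6  0.3  1.1]
M1 0.0145 1228 [11.4 12.3 13.1]
M1 0.0 397 [-0.6  0.2  1. ]
M1 0.035 6236 [-0.6  0.2  1.1]
[2.21372320e-03 4.18823920e+00 1.58410723e-01]
[0.03189206 0.02650601 0.00470586] [0.5648667  0.03873412 0.06413027]
```

```bash
python3 - <<'E'
from h import *
x,y=.5597,.2757
movep([x,y,.035],ORI)
print(move_l([x,y,.001],feed=.06,max_force=10)); hold(.1); print(observe()["eef_pos"])
gripper_to(.040,90); st()
move_l([x,y,.14],feed=.2)
movep([.5694,.0293,.135],ORI)
move_l([.5694,.0293,.114],feed=.08,max_force=8); hold(.2); shot("M2"); crop("M2",250,240,140,130,5,1.2)
E
```

```text
False
[0.56007114 0.27583906 0.00138089]
 t 24.62 eef [0.5606 0.276  0.0025] f [-2.1 -1.   6.5] tq [-0.15  0.37 -0.  ] op 0.0492
M2 t 27.05 eef [0.5697 0.0294 0.1144] f [-0.41  0.57 -0.04] open 0.0491
```

View pics/M2c.png

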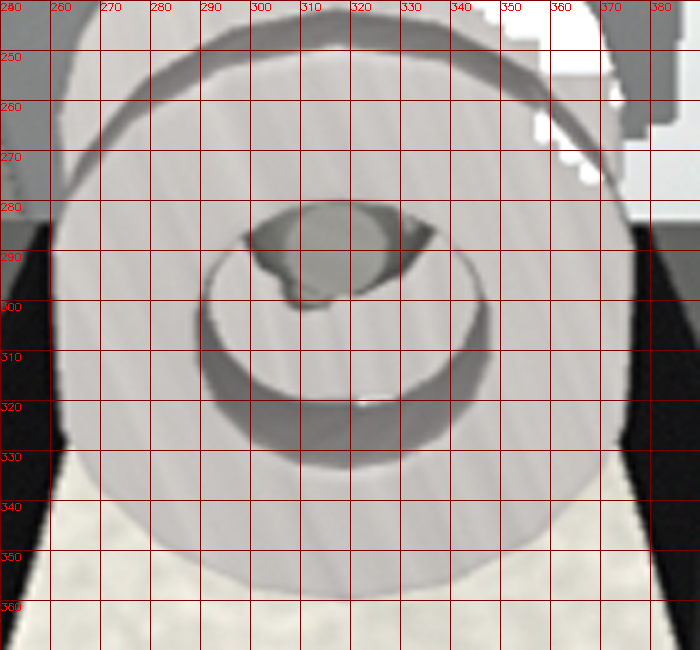

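```bash
python3 - <<'E'
from h import *
for n,ub,tip in(("M2",(289,348,279.9,333.6),(307,327.6,None,299.4)),("L3",(288,349.4,286,341.6),(307.5,328.8,None,302.2))):
    c=dict(np.load(f"pics/{n}cal.npz"));d=np.load(f"pics/{n}.npy");K=c["intrinsics"];W=c["world_from_camera"]
    q=[]
    for u in(275,365):
        for v in(300,315,330):
            q.append((W@np.r_[np.linalg.solve(K,[u,v,1])*np.median(d[v-2:v+3,u-2:u+3]),1])[2])
    zt=np.median(q)-.0002;print(n,"top rel",zt-c["eef"][2],np.round(q,4))
    print("bore",fitc(c,.0125,0,*ub,fixz=zt)); print("tip",fitc(c,.005,0,*tip,fixz=.106))
E
```

```text
M2 top rel 0.009556058661253183 [0.1241 0.1243 0.1241 0.1241 0.1241 0.1244]
bore (array([0.57002664, 0.02945021]), array([2.84839940e-04, 5.57345125e-05]), np.float64(0.7159112679973987))
tip (array([0.56948739, 0.02935315]), array([-2.54416227e-04, -4.13306748e-05]), np.float64(0.06249366737813489))
L3 top rel 0.015537528938628906 [0.1252 0.1251 0.125  0.1251 0.1251 0.1249]
bore (array([0.56962442, 0.0289463 ]), array([ 3.13735724e-04, -2.18340823e-05]), np.float64(0.7762903654037814))
tip (array([0.56941599, 0.02999544]), array([0.00010531, 0.00102731]), np.float64(0.046696260348312535))
```

```bash
cat >> h.py <<'E'
def press(x,y,zc,f_t=27.5):
    z=zc-.0022; move_l([x,y,z],feed=.006)
    for i in range(10):
        hold(.03); f=np.mean([(hold(.02),observe()["ft_force"][2])[1] for _ in range(3)])
        print("press",round(z,5),round(f,1),observe()["eef_pos"][2].round(4))
        if f>25.5: break
        z-=max(.0001,min(.001,(f_t-f)/7000*.85)); move_l([x,y,z],feed=.006)
    for i in range(6): hold(.1); print(round(observe()["ft_force"][2],1),end=" ")
    st(); return z
E
python3 - <<'E'
from h import *
x,y=.5690,.0293
r=move_l([x,y,.102],feed=.04,max_force=10); print(r); st()
if not r:
    r=move_l([x,y,.0845],feed=.025,max_force=18); print(r); st()
    if not r:
        r=move_l([x,y,.068],feed=.006,max_force=12); print(r); s=st()
        if r and s["eef_pos"][2]<.083: z=press(x,y,s["eef_pos"][2]);print("z",z)
E
```

```text
False
 t 27.55 eef [0.5686 0.0293 0.1015] f [-0.1 -0.1 -0.2] tq [-0.08 -0.01  0.02] op 0.0495
False
 t 28.4 eef [0.5695 0.0291 0.0848] f [ 1.2 -1.6  2.9] tq [-0.25 -0.11 -0.01] op 0.0495
True
 t 29.62 eef [0.5694 0.0292 0.0803] f [-1.1 -0.2  4.9] tq [-0.01  0.16  0.01] op 0.0494
press 0.07809 17.1 0.0802
press 0.07709 23.5 0.0802
press 0.07661 26.3 0.0801
26.5 27.1 27.4 26.9 27.0 26.8  t 31.62 eef [0.5695 0.0293 0.0801] f [-9.6 -1.4 26.8] tq [-0.15  1.92  0.03] op 0.0493
z 0.07660788236745818
```

```bash
python3 - <<'E'
from h import *
x,y=.5694,.0293
move_l([x,y,.0788],feed=.02); st()
gripper_to(.040,20); st()
gripper_to(.070); st()
move_l([x,y,.16],feed=.2); shot("M3"); 
movep([.482,-.271,.118],ORI); gripper_to(.056); hold(.1); shot("S1"); crop("S1",265,180,110,100,6,1.2); crop("M3",250,180,140,110,5,1.2)
E
cat >> h.py <<'E'
def cloud(n):
    c=dict(np.load(f"pics/{n}cal.npz"));d=np.load(f"pics/{n}.npy");K=c["intrinsics"];W=c["world_from_camera"]
    v,u=np.mgrid[0:480,0:640];X=np.linalg.inv(K)@np.vstack([u.ravel(),v.ravel(),np.ones(u.size)])*d.ravel()
    X=(W[:3,:3]@X).T+W[:3,3]; return X[d.ravel()>.05]
E
python3 - <<'E'
from h import *
X=cloud("M3");r=np.hypot(X[:,0]-.5693,X[:,1]-.0295)
for a,b in((.015,.025),(.028,.031),(0,.003)):
    q=X[(r>a)&(r<b)&(X[:,2]>.05)&(X[:,2]<.12)][:,2]*1e3;print(a,len(q),np.round(np.percentile(q,[10,50,90]),1))
E
```

```text
t 31.88 eef [0.5694 0.0293 0.0802] f [-4.9 -1.8 14.7] tq [-0.19  0.96  0.01] op 0.0496
 t 32.1 eef [0.5695 0.0293 0.0803] f [-4.7 -1.5 15.1] tq [-0.18  0.92 -0.01] op 0.0494
 t 32.43 eef [0.5687 0.0295 0.0779] f [-0.3 -0.8 -0. ] tq [ 0.04  0.01 -0.04] op 0.0699
M3 t 32.99 eef [0.569  0.0293 0.1594] f [-0.29  0.55 -1.9 ] open 0.0699
S1 t 34.63 eef [ 0.4823 -0.2705  0.1181] f [0.06 0.17 0.3 ] open 0.056
0.015 2802 [89.6 90.4 91.2]
0.028 745 [77.  77.9 78.7]
0 72 [105.6 106.3 107. ]
```

View pics/S1c.png

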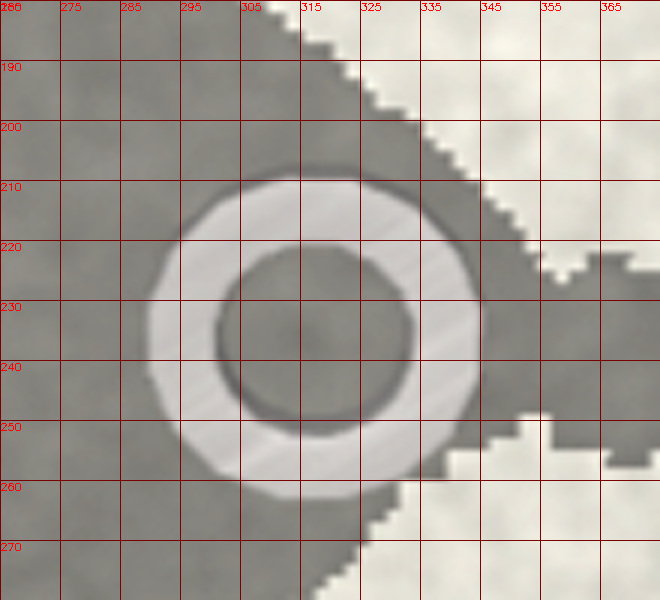

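View pics/M3c.png

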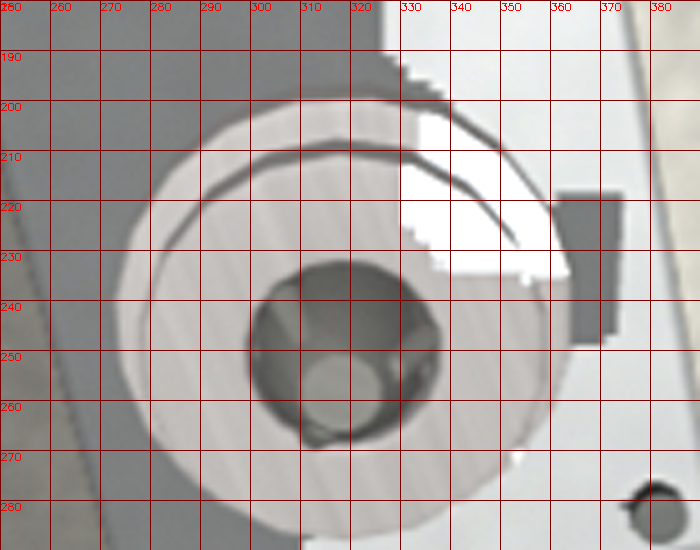

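View pics/S1.png

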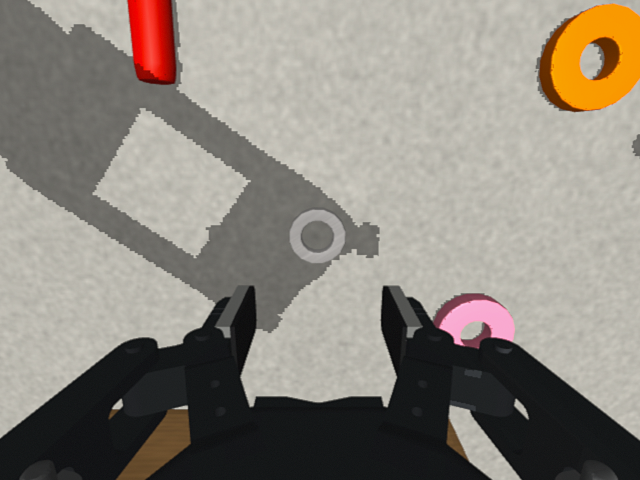

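```bash
python3 - <<'E'
from h import *
c=dict(np.load("pics/S1cal.npz"))
b=fitc(c,.0125,0,300.7,334.2,220.5,252.8,fixz=.010);print("S",b,fitc(c,.022,0,289.5,345.2,209.3,263,fixz=.010))
x,y=b[0][0]-.0003,b[0][1]
assert np.hypot(x-.4815,y+.272)<.006
movep([x,y,.035],ORI)
print(move_l([x,y,.0015],feed=.06,max_force=10)); hold(.1); print(observe()["eef_pos"])
gripper_to(.030,90); st()
move_l([x,y,.14],feed=.2)
movep([.5692,.0293,.135],ORI)
move_l([.5692,.0293,.114],feed=.08,max_force=8); hold(.2); shot("S2"); crop("S2",250,240,140,130,5,1.2)
E
```

```text
S (array([ 0.48204927, -0.27227614]), array([-0.00028009, -0.00177574]), np.float64(0.43948853931067333)) (array([ 0.48197787, -0.27229234]), array([-0.00035149, -0.00179193]), np.float64(0.9297661965334214))
False
[ 0.4820117  -0.27248916  0.00180667]
 t 36.23 eef [ 0.4822 -0.2726  0.003 ] f [-3.   2.7  9. ] tq [0.36 0.53 0.06] op 0.0385
S2 t 38.89 eef [0.5695 0.0292 0.1144] f [ 0.1   0.3  -0.14] open 0.0386
```

View pics/S2c.png

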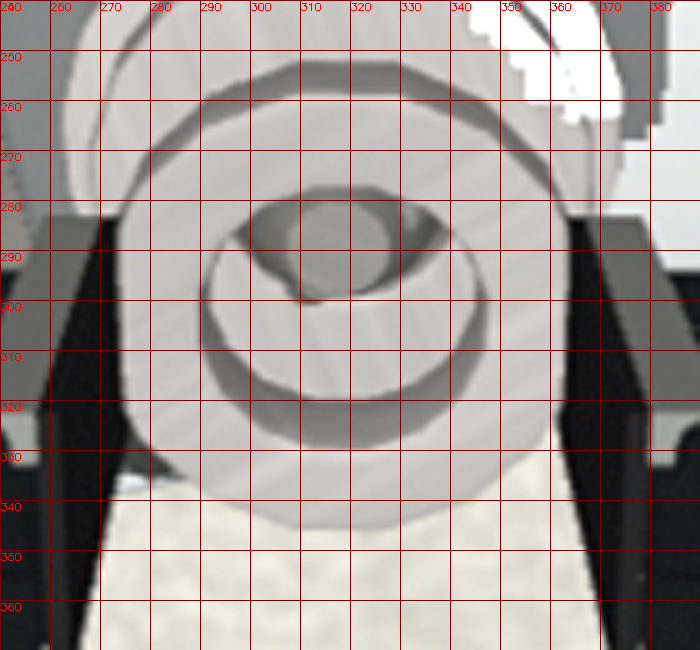

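```bash
python3 - <<'E'
from h import *
for n,ub,tip in(("S2",(290.2,347.6,277.2,329.8),(307.6,328,None,299.4)),):
    c=dict(np.load(f"pics/{n}cal.npz"));d=np.load(f"pics/{n}.npy");K=c["intrinsics"];W=c["world_from_camera"]
    q=[]
    for u in(280,355):
        for v in(295,305,315):
            q.append((W@np.r_[np.linalg.solve(K,[u,v,1])*np.median(d[v-2:v+3,u-2:u+3]),1])[2])
    zt=np.median(q)-.0002;print(n,"top rel",zt-c["eef"][2],np.round(q,4))
    print("bore",fitc(c,.0125,0,*ub,fixz=zt)); print("tip",fitc(c,.005,0,*tip,fixz=.106))
E
```

```text
S2 top rel 0.0070570535930153805 [0.1217 0.1215 0.1215 0.1218 0.1217 0.1217]
bore (array([0.56999961, 0.0295694 ]), array([0.0004678 , 0.00038548]), np.float64(0.471139136118893))
tip (array([0.56952068, 0.02918312]), array([-1.11326668e-05, -7.93950274e-07]), np.float64(0.1621533338250174))
```

```bash
python3 - <<'E'
from h import *
x,y=.5690,.0291
r=move_l([x,y,.104],feed=.03,max_force=14); print(r); st()
if not r:
    r=move_l([x,y,.097],feed=.015,max_force=18); print(r); st()
    if not r:
        r=move_l([x,y,.084],feed=.006,max_force=17); print(r); s=st()
        if r and s["eef_pos"][2]<.0945: z=press(x,y,s["eef_pos"][2],29);print("z",z)
E
```

```text
False
 t 39.42 eef [0.5688 0.0291 0.1036] f [-0.4 -1.5  0.3] tq [ 0.02  0.01 -0.01] op 0.0388
False
 t 40.04 eef [0.569  0.0291 0.0969] f [ 0.4  0.2 -0.9] tq [ 0.01  0.02 -0.04] op 0.0387
True
 t 41.18 eef [0.5696 0.0291 0.0928] f [-2.1 -0.7  4.7] tq [-0.07  0.15  0.01] op 0.0387
press 0.09062 14.0 0.0927
press 0.08962 20.3 0.0926
press 0.08862 26.8 0.0926
26.0 26.6 25.6 26.2 26.5 26.0  t 43.14 eef [0.5698 0.0291 0.0925] f [-11.    1.2  26. ] tq [0.12 1.95 0.01] op 0.0389
z 0.08862034257927086
```

```bash
python3 - <<'E'
from h import *
x,y=.5692,.0291
move_l([x,y,.0908],feed=.02); st()
gripper_to(.030,20); gripper_to(.064); st()
move_l([x,y,.165],feed=.2); hold(.15); shot("S3"); crop("S3",250,180,140,110,5,1.2)
X=cloud("S3");r=np.hypot(X[:,0]-.5693,X[:,1]-.0295)
for a,b in((.0145,.020),(.0235,.026),(.0285,.031),(0,.003)):
    q=X[(r>a)&(r<b)&(X[:,2]>.05)&(X[:,2]<.12)][:,2]*1e3;print(a,len(q),np.round(np.percentile(q,[10,50,90]),1))
q=X[(r>.0145)&(r<.02)&(X[:,2]>.09)&(X[:,2]<.104)];print(np.linalg.lstsq(np.c_[q[:,:2]-[.5693,.0295],np.ones(len(q))],q[:,2],rcond=None)[0])
E
```

```text
t 43.4 eef [0.5696 0.0291 0.0927] f [-4.3  0.5 13.9] tq [0.12 0.9  0.  ] op 0.0388
 t 43.98 eef [0.5687 0.0291 0.0902] f [-0.6  0.6  1. ] tq [0.03 0.04 0.02] op 0.0641
S3 t 44.66 eef [0.5679 0.0292 0.1629] f [-0.27 -0.62 -0.01] open 0.0641
0.0145 1396 [ 99.6 100.4 101.2]
0.0235 695 [88.9 89.9 90.7]
0.0285 640 [77.  77.9 78.8]
0 69 [105.5 106.2 106.9]
[0.00207662 0.00540231 0.100411  ]
```

View pics/S3c.png

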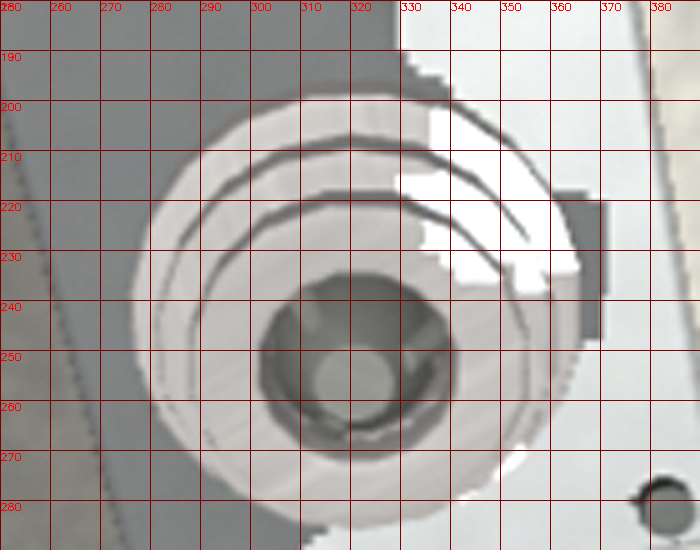

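```bash
python3 - <<'E'
from h import *
movep([.5,.029,.26],ORI)
p,d=get_image("scene");cv2.imwrite("pics/scene2.png",p[:,:,::-1]);st()
E
```

```text
t 45.3 eef [0.4997 0.029  0.2588] f [-0.   1.  -1.1] tq [0.04 0.02 0.  ] op 0.0642
```

View pics/scene2.png

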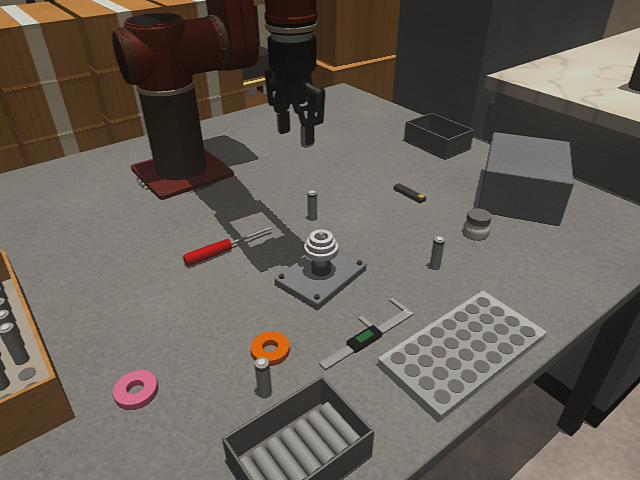

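The scene picture shows the rings stacked on the spindle near (321,245). The cells, tools, jar and decoy rings are where they started, and the gripper is clear.

```bash
python3 -c "
from plant import *
job_done()"
```

```text
the job is handed in; nothing more can be done
```

The three rings are on the spindle in the order asked (large, medium, small). I handed the job in at about 45 s of the 72 s allowed; `job_done` gives no verdict.

- **Pressing:** I felt for each seat at 6 mm/s, then held a steady push for 0.6 s. The wrist read about 27.5 N for the large ring, 27 N for the medium and 26 N for the small. About 4–5 N of that looks like leaf drag, so the collar felt roughly 21–23 N. After the first contact, the next two came within 0.2 mm of where I predicted them.
- **Final check:** the depth images put the ring tops at about 77.9, 89.9 and 100.4 mm. A seated stack on a 64 mm collar should read 78, 90 and 100 mm. The tops are level, and the last scene picture shows the cells, tools and decoy rings where they were.
- **Disagreement on the large ring:** just after I released it, its top read about 1 mm high, probably because the opening fingers dragged it up. I did not go back to press it again before fetching the medium ring. Pressing the medium ring pushed it home, and it then read 77.9 mm. For the other two I kept some downward push while releasing.
- **Force reading:** I watched the wrist force in samples, not continuously. I cannot rule out a brief higher peak at contact, but nothing I read came near 40 N.

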